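# Put a wire bonder's changeover kit away in its kit tray

### The job

Put the changeover kit for the single-window product away in its kit tray: the heater block, the window clamp with one window, the short wire spool and the height setting block, each upright and fully down in the nest made for it, set down rather than dropped. The two-window clamp and the tall wire spool belong to another kit: leave them where they are.

Things in the scene. Friction and masses are not known exactly. Their poses are not given: they have to be found in the camera images.
- heater_block_mid (a point): Heater block: solid steel block 32 mm wide (x), 56 mm long (y), 20 mm high, with one raised 18 x 38 x 6 mm pedestal on top (26 mm high in all). 0.16 kg. Point: its centre, 13 mm above its underside. Axes: x across its width, y along its length, z up.
- clamp_single_mid (a point): Window clamp with ONE window: aluminium bridge 40 mm wide (x), 54 mm long (y), 18 mm high: a 4 mm plate with an 18 x 26 mm window on two side rails 5 mm thick, open underneath between the rails (30 mm wide, 14 mm high). Grip it across the rails. 0.07 kg. Point: its centre, 9 mm above its underside. Axes: x across its width, y along its length, z up.
- spool_short_mid (a point): SHORT wire spool, standing: round, 50 mm flanges, 25 mm high, bright flanges with a gold winding between them, 40 mm hole right through. Can be gripped across the flanges from any side. 0.05 kg. Point: on its axis, 12.5 mm above its underside; z along the axis, up.
- setup_block_mid (a point): Height setting block: plain block 28 mm wide (x), 40 mm long (y), 18 mm high, with an 8 mm pin standing 14 mm up from its top, 10 mm off centre towards -y. 0.14 kg. Point: in the middle of its width and length, 16 mm above its underside (2 mm below the block's top face). Axes: x across its width, y along its length, z up.
- clamp_double_mid (a point): Look-alike, to be left: window clamp with TWO windows, 40 mm wide (x), 74 mm long (y), 18 mm high. Point: its centre, 9 mm above its underside. Axes: x across its width, y along its length, z up.
- spool_tall_mid (a point): Look-alike, to be left: TALL wire spool, standing: 60 mm flanges, 50 mm high, otherwise like the short one. Point: on its axis, 25 mm above its underside. (Behind the work, from x 0.66, y 0.11 outward, stands a fixed drawer cabinet 170 mm high: keep the gripper clear of it.)
- nest_heater_floor (a point): Nest for the heater block: pocket 46 x 70 mm (x, y) with walls 5 mm high, 4 thick, notched 26 mm mid-way on the long sides; flat, the longest; dark floor. Fixed grey 80 mm plate, one of four in the black kit tray (178 mm square, rim 11 mm high; 84 mm pitch, two by two, turned alike, order varies). Point: centre of its floor, where the part stands, 9 mm above the table; x across, y along, z up.
- nest_clamp_floor (a point): Nest for the window clamp: pocket 54 x 68 mm (x, y) with walls 5 mm high, 4 thick, notched 26 mm mid-way on the long sides; in its middle a rib 14 x 44, 6 high, which the clamp straddles. Fixed grey 80 mm plate, one of four in the black kit tray (178 mm square, rim 11 mm high; 84 mm pitch, two by two, turned alike, order varies). Point: centre of its floor, where the part stands, 9 mm above the table; x across, y along, z up.
- nest_spool_floor (a point): Nest for the spool: no walls, a dark disc and in its middle a round stub (24 mm across, 11 mm high, bevelled) that enters the spool's hole. Fixed grey 80 mm plate, one of four in the black kit tray (178 mm square, rim 11 mm high; 84 mm pitch, two by two, turned alike, order varies). Point: centre of its floor, where the part stands, 9 mm above the table; x across, y along, z up.
- nest_setup_floor (a point): Nest for the height setting block: pocket 42 x 54 mm (x, y) with walls 5 mm high, 4 thick, notched 26 mm mid-way on the long sides; flat, the smallest. Fixed grey 80 mm plate, one of four in the black kit tray (178 mm square, rim 11 mm high; 84 mm pitch, two by two, turned alike, order varies). Point: centre of its floor, where the part stands, 9 mm above the table; x across, y along, z up.
Not all that is in view belongs to the job. Leave any green look-alike of the part that bears clamp_single_mid alone.

How it is judged:
By the outcome, as a careful person would: the job done as asked, in the order asked, and still so for the second after the job is handed in, with the robot touching nothing.
It also fails if it takes over 106 s, if anything falls off the work surface, if the arm or the gripper's body presses on something with over 40 N, if the wrist force passes 120 N, or if a joint passes its speed limit or range.

### The arm

A 7-joint arm with a two-finger parallel gripper is mounted at the origin on the work surface; the furniture and walls round the work are solid. World frame = base frame: x ahead of the robot, y to its left, z up, the work surface at z = 0. Lengths are in mm, angles in rad, forces in N, time in s.
With the tool pointing down it reaches from about 350 to 775 mm from the base axis. Payload 3.1 kg.
Tool frame: the origin (TCP) lies at the very end of the fingers, on their centre line; the grasp point (between the pads) lies 19 mm behind it; z points along the fingers, y is the line along which they close (so a half turn about z gives the same grasp; the last joint's range is limited). The gripper opens to 85 mm and grips with 20 to 120 N. Pads are 22 mm wide; open, the fingers measure 114 mm over their backs; the gripper's body (76 mm by 85 mm) begins 54 mm behind the grasp point. The pads swing forward as they close: fully open they stand 13 mm farther back than shut.
Start: joints at [1.1, 0.311, 0.014, 1.512, -0.004, 1.319, -0.027], TCP at [228.712, -500.208, 231.304] pointing down, gripper open.
Joint ranges: [-2.7, 2.7], [-0.3, 1.91], [-1.27, 1.3], [0.12, 2.57], [-1.44, 4.58], [0.2, 2.03], [-3.05, 3.05]. Speed limits (rad/s): [2.79, 2.79, 3.14, 3.14, 3.14, 3.14, 3.14].

### API

Orientations are given as a rotation vector (axis times angle).
In Python, from station import readout, read_camera, camera_model, close_job gives the robot as it stands.
- The arm moves only by the shell command python3 -m crank 'ROWS' [OPENING]. ROWS is JSON, a list of rows, each a list of 2 entries, a list of its own where there are three numbers: the shift along the tool's x, y, z in m, then the turn about the tool's z in degrees. A call has 1 to 10 rows; each row shifts and turns the commanded pose from where the row before left it, along the tool's axes as they then stand; what a row does not reach is not made up. A row lasts 1/8 s, in which the tool goes at most 62.5 mm and 10.7 degrees, less where a joint would pass 70% of its speed; a pose out of reach is approached as far as the arm can. A call with a gripper value outside its range is refused whole. OPENING is the opening, from 0 (shut) to 1 (fully open), set as the call begins (- or left out, the last holds). The fingers move at their own pace and stop on an object; the grip force is fixed at half the most. Time passes only in rows, so rows that do not move let the fingers close. It gives the time, the measured TCP pose, the force, the opening and the grip force at its end, in the units of the state.
- readout.get_state(): the state, without advancing time (a new reading comes with each control period).
- read_camera(name): name is "scene" or "top"; returns (picture, depth): 384x512x3 uint8, blue, green, red; 384x512 float32, mm along the optical axis (not along the pixel's ray), 0 where there is no reading.
- camera_model(name): a dict with "camera_matrix" (3x3 intrinsics, pixels), "rvec" (rotation vector, rad) and "tvec" (3), from world to camera coordinates, as OpenCV has them. Camera axes: x right, y down, z forward; pixel columns grow to the right and rows downward; lengths in mm; the calibration is good to about 2 mm. A picture is of the moment at which its call begins. camera_model takes no time and is no camera call.
- close_job(): hands the job in; it is judged then, once.
The state is a dict: "time": time; "q": joint angles; "dq": joint speeds; "tau": joint torques, N m; "position": TCP position; "ee_rot": TCP orientation; "ft_force": force on the tool from outside, world axes, zero at the start; "wrist_torque": the same for the moment, N m; "opening": finger opening in mm; "grasp_force": force on a finger pad.
Only numpy, scipy, OpenCV 4.12 (cv2) and the standard library are available. Lean on these libraries where they do the work, as an engineer would, in place of code of your own. Each camera call takes 0.05 s, during which the arm holds its last target. There are 200 camera calls.

## Working session

There is one attempt and no reset: what is moved stays moved. The work goes in short steps, Python scripts to look and compute and a shell command to move; the robot and the scene stay as the last step left them, time stands still between calls to the robot, and variables do not carry over. Pictures are saved under pics/ and viewed, at most 14 in all, crops included, and the job is handed in when it is done.

```bash
ls; mkdir -p pics
python3 - <<'E'
from station import readout, read_camera, camera_model
import cv2,numpy as np
for n in ("scene","top"):
    p,d=read_camera(n); cv2.imwrite(f"pics/{n}0.png",cv2.resize(p,(768,576))); np.savez(f"{n}0.npz",p=p,d=d)
    m=camera_model(n); print(n,m, -cv2.Rodrigues(np.array(m['rvec'],float))[0].T@np.array(m['tvec']).ravel())
print(readout.get_state())
E
```

```text
pics
scene {'camera_matrix': array([[499.1273403 ,   0.        , 262.45671947],
       [  0.        , 499.1273403 , 186.40561646],
       [  0.        ,   0.        ,   1.        ]]), 'rvec': array([ 0.86298978,  2.47184215, -1.18817623]), 'tvec': array([ 438.59173179, -142.57070234, 1515.76446017])} [1114.76270968  737.68087955  850.50692656]
top {'camera_matrix': array([[404.43456266,   0.        , 257.16289362],
       [  0.        , 404.43456266, 188.36627922],
       [  0.        ,   0.        ,   1.        ]]), 'rvec': array([ 2.12423684, -2.16213037,  0.14837742]), 'tvec': array([ -42.51137725,  513.75290452, 1073.97698236])} [ 352.60652734  -57.39974236 1136.46369462]
{'time': 0.1, 'q': array([ 1.10031038,  0.31165145,  0.01400106,  1.51286697, -0.00439938,
        1.31921712, -0.02721787]), 'dq': array([ 0.00020516, -0.0022257 , -0.00018446, -0.00440279, -0.0004649 ,
       -0.00086679, -0.00026804]), 'tau': array([ 7.05833791e-04, -3.80855656e+01,  1.46640320e-01, -2.31245130e+01,
        1.23171334e-02,  8.04171839e-03, -5.14981870e-07]), 'position': array([ 228.41206717, -499.61809069,  230.33857887]), 'ee_rot': array([-3.06765540e+00, -6.68031545e-01,  8.45834209e-04]), 'ft_force': array([-0.53641683,  0.65400084,  0.43994805]), 'wrist_torque': array([ 0.03676811,  0.01462969, -0.03414502]), 'grasp_force': 0.0, 'opening': 85.21481584931786}
```

View pics/top0.png

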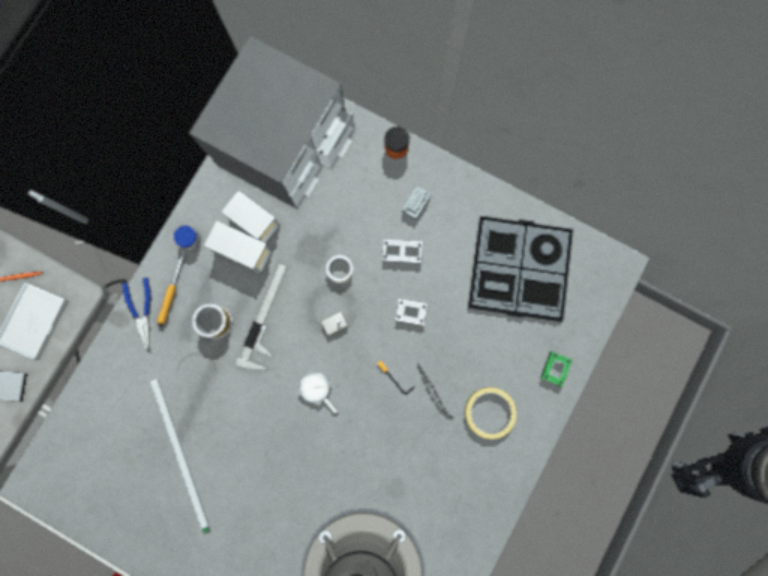

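View pics/scene0.png

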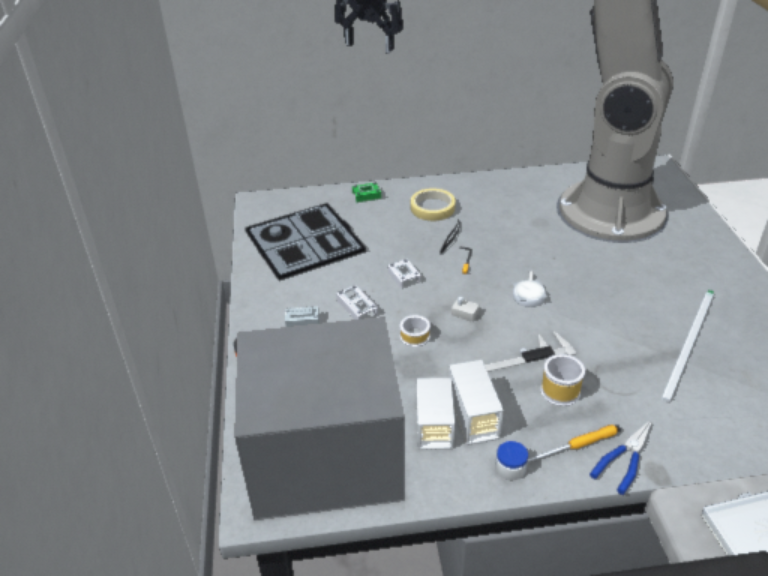

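The top view, at 1.5x scale, shows:
- **Candidates for the single clamp:** white one-window piece at (410,312), two-window piece at (402,251), green look-alike at (557,369).
- **Spools:** short at (339,269), tall at (211,321).
- **Other parts:** heater block at (416,203), setting block at (333,323).
- **Tray:** at (522,268).

I choose the white one-window piece and will check it in a close crop.

```bash
cat > h.py <<'E'
import numpy as np, cv2
from station import camera_model
def cam(n):
    m=camera_model(n); R=cv2.Rodrigues(np.array(m['rvec'],float))[0]; t=np.array(m['tvec'],float).ravel()
    return np.array(m['camera_matrix']),R,t
def ray(n,uv,z):
    K,R,t=cam(n); uv=np.atleast_2d(np.array(uv,float)); c=-R.T@t
    d=np.c_[uv,np.ones(len(uv))]@np.linalg.inv(K).T@R
    return c+d*((z-c[2])/d[:,2])[:,None]
def cloud(n,dep):
    K,R,t=cam(n); v,u=np.mgrid[:dep.shape[0],:dep.shape[1]]
    p=np.stack([u,v,np.ones_like(u)],-1)@np.linalg.inv(K).T*dep[...,None]
    return (p-t)@R
def proj(n,X):
    K,R,t=cam(n); q=(np.atleast_2d(X)@R.T+t)@K.T; return q[:,:2]/q[:,2:]
E
python3 - <<'E'
from h import *
a=np.load('top0.npz'); p,d=a['p'],a['d']; P=cloud('top',d)
cv2.imwrite('pics/topc.png',cv2.resize(p[110:255,205:395],None,fx=4,fy=4,interpolation=cv2.INTER_CUBIC))
for n,(u,v,r) in dict(heat=(277,135,16),cl1=(273,208,16),cl2=(268,167,20),spS=(226,179,14),spT=(140,214,16),setup=(222,215,14)).items():
    W=P[v-r:v+r,u-r:u+r]; z=W[...,2]; bg=np.median(z[[0,-1]])
    m=z>8
    print(n,'bg',bg.round(1),'n',m.sum(),'zpct',np.percentile(z[m],[50,95]).round(1),'mean xy',W[m][:,:2].mean(0).round(1),(cv2.minAreaRect(W[m][:,:2].astype(np.float32))))
b=np.load('scene0.npz')
E
```

```text
heat bg -0.4 n 235 zpct [21.5 28.1] mean xy [ 664.7 -110.8] ((528.5648803710938, -76.94556427001953), (46.414676666259766, 351.0257568359375), 76.12915802001953)
cl1 bg -0.8 n 221 zpct [18.3 22.6] mean xy [458.3 -96.7] ((414.6942443847656, -88.83076477050781), (51.997188568115234, 133.61337280273438), 79.40975189208984)
cl2 bg -0.7 n 268 zpct [18.3 23.7] mean xy [568.1 -82.4] ((474.2594909667969, -73.681884765625), (71.8228988647461, 245.32521057128906), 84.3816909790039)
spS bg -0.9 n 112 zpct [24.3 28.2] mean xy [541.4  33.6] ((455.8417663574219, 4.2915496826171875), (235.5428009033203, 48.71216583251953), 19.17717742919922)
spT bg -1.2 n 269 zpct [42.7 51.8] mean xy [448.7 266.9] ((417.81585693359375, 116.31493377685547), (366.5257568359375, 58.09530258178711), 78.43138122558594)
setup bg -0.9 n 154 zpct [18.  30.6] mean xy [440.1  43.5] ((396.82342529296875, 7.703956604003906), (151.13272094726562, 43.97053527832031), 39.59474563598633)
```

View pics/topc.png

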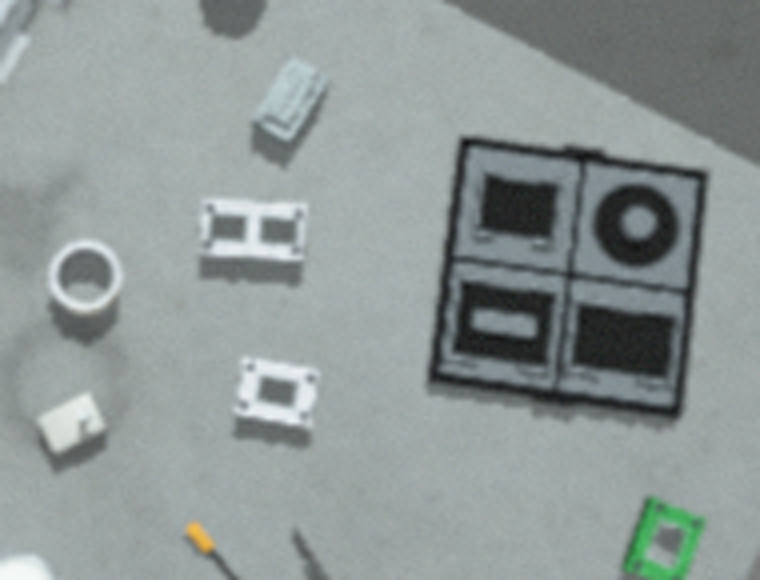

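The crop confirms the parts:
- One-window clamp at crop (277,393), two-window clamp at (252,230), green look-alike at (665,540).
- Heater at (290,100).
- Short spool at (86,277).
- Setting block at (70,423), pin on its right side.
- Nests: setup at upper left (518,207), spool at upper right (637,223), clamp (ribbed) at lower left (504,322), heater at lower right (625,340).

```bash
cat > meas.py <<'E'
from h import *
def rect(P,mask,n,z):
    v,u=np.nonzero(mask); xy=ray(n,np.c_[u,v],z)[:,:2].astype(np.float32)
    (c,s,a)=cv2.minAreaRect(xy); 
    if s[0]>s[1]: s=s[::-1]; a+=90
    # a+90 -> direction of long side
    L=(a+90)%180
    return np.round(xy.mean(0),1),np.round(c,1),np.round(s,1),round(L,1),len(u)
def measure(p,d):
    P=cloud('top',d); hsv=cv2.cvtColor(p,cv2.COLOR_BGR2HSV)
    for n,(u,v,r,h) in dict(heat=(277,135,18,20),cl1=(273,208,18,18),spS=(226,179,16,25),setup=(222,215,15,18),cl2=(268,167,20,18)).items():
        m=np.zeros(d.shape,bool); w=np.s_[v-r:v+r,u-r:u+r]; z=P[...,2]
        m[w]=(z[w]>h-6)&(z[w]<h+(22 if n=='setup' else 12))
        k,l,st,_=cv2.connectedComponentsWithStats(m.astype(np.uint8)); m=l==1+np.argmax(st[1:,4])
        print(n,*rect(P,m,'top',h))
    # tray: dark rim/pockets
if __name__=='__main__':
    a=np.load('top0.npz'); p,d=a['p'],a['d']; measure(p,d)
    g=cv2.cvtColor(p,cv2.COLOR_BGR2GRAY); w=np.s_[140:218,308:388]; print('gray',np.percentile(g[w],[5,20,50,80,95]))
    m=np.zeros_like(g); m[w]=(g[w]<62)*255
    # tray outline: all darkish
    cn,hi=cv2.findContours(m,cv2.RETR_CCOMP,cv2.CHAIN_APPROX_NONE)
    for c,hh in zip(cn,hi[0]):
        if len(c)>15:
            uv=c[:,0].astype(float); z=11 if len(c)>150 else 9
            xy=ray('top',uv,z)[:,:2].astype(np.float32); print(len(c),hh[3],uv.mean(0).round(1),np.round(xy.mean(0),1),[np.round(q,1) for q in cv2.minAreaRect(xy)])
E
python3 meas.py
```

```text
heat [ 668.7 -111.5] [ 668.6 -111.6] [32.4 57.5] 147.6 222
cl1 [460.6 -97.4] [460.8 -97.3] [40.2 52.1] 79.1 214
spS [544.3  35.4] [543.8  34.4] [47.8 47.8] 63.1 96
setup [441.5  45.1] [441.2  45. ] [27.4 39.6] 115.7 149
cl2 [575.4 -83.2] [575.3 -83.5] [40.9 71.9] 84.7 252
gray [ 34.  53. 125. 165. 171.]
70 -1 [360.5 194.9] [ 493.1 -340.9] [array([ 493.2, -340.9]), array([64.9, 41.3]), np.float64(81.2)]
74 -1 [330.5 190.5] [ 507.3 -257.5] [array([ 507.4, -257.7]), array([62.5, 49.5]), np.float64(80.7)]
43 1 [330.7 190.3] [ 507.9 -258.2] [array([ 508. , -257.8]), array([53.4, 23.4]), np.float64(80.7)]
54 -1 [363.5 166. ] [ 575.7 -353.9] [array([ 575.6, -353.9]), array([54.2, 52. ]), np.float64(88.9)]
28 4 [364.1 165. ] [ 578.4 -355.7] [array([ 578.5, -355.5]), array([27.8, 29.1]), np.float64(43.4)]
55 -1 [333.9 161.3] [ 590.6 -270.8] [array([ 590.6, -271.2]), array([48.5, 37.4]), np.float64(80.6)]
52 -1 [346.  148.3] [ 628.  -306.9] [array([ 628.8, -307.1]), array([74.2,  7.7]), np.float64(79.1)]
408 -1 [347.1 183.4] [ 526.8 -304.5] [array([ 538.7, -304.4]), array([174. , 177.8]), np.float64(80.4)]
```

```bash
cat > go.py <<'E'
import sys,numpy as np
from scipy.spatial.transform import Rotation as Ro
from station import readout
x,y,z,ya=map(float,sys.argv[1:5]); s=readout.get_state()
R=Ro.from_rotvec(s['ee_rot']); M=R.as_matrix(); cur=np.degrees(np.arctan2(M[1,1],M[0,1]))
turn=-((ya-cur+180)%360-180); M2=(R*Ro.from_euler('z',turn,degrees=True)).as_matrix(); d=np.array([x,y,z])-s['position']
print('t',round(s['time'],2),'pos',s['position'].round(1),'yang',round(cur,1),'open',round(s['opening'],1),'F',s['ft_force'].round(1),'q',s['q'].round(2))
print('turn',round(turn,1),'then shift tool mm',(M2.T@d).round(1),'| shift w/o turn',(M.T@d).round(1))
E
python3 go.py 668.6 -111.5 230 57.6
```

```text
t 0.1 pos [ 228.4 -499.6  230.3] yang -65.4 open 85.2 F [-0.5  0.7  0.4] q [ 1.1   0.31  0.01  1.51 -0.    1.32 -0.03]
turn -123.0 then shift tool mm [-163.7  563.6    0.6] | shift w/o turn [ 561.7 -169.9    0.6]
```

```bash
python3 -m crank '[[[0.056,-0.017,0],0],[[0.056,-0.017,0],0],[[0.056,-0.017,0],0],[[0.056,-0.017,0],0],[[0.056,-0.017,0],0],[[0.056,-0.017,0],0],[[0.056,-0.017,0],0],[[0.056,-0.017,0],0],[[0.056,-0.017,0],0],[[0.056,-0.017,0],0]]' 0.8; python3 -m crank '[[[0,0,0],-10.25],[[0,0,0],-10.25],[[0,0,0],-10.25],[[0,0,0],-10.25],[[0,0,0],-10.25],[[0,0,0],-10.25],[[0,0,0],-10.25],[[0,0,0],-10.25],[[0,0,0],-10.25],[[0,0,0],-10.25]]'; python3 -m crank '[[[0,0,0],-10.25],[[0,0,0],-10.25],[[0,0,0],0]]';python3 go.py 668.6 -111.5 4 57.6
```

```text
time: 1.35
position: [668.2, -111.7, 230.6]
ee_rot: [3.07, 0.668, -0.002]
ft_force: [0.6, -0.7, -0.1]
opening: 68.5
grasp_force: 0.0
time: 2.6
position: [666.9, -112.9, 230.4]
ee_rot: [-1.391, -2.815, 0.001]
ft_force: [-0.7, -0.5, 0.1]
opening: 68.3
grasp_force: 0.0
time: 2.98
position: [667.0, -112.9, 230.4]
ee_rot: [-0.88, -3.014, -0.0]
ft_force: [0.3, 0.1, -0.2]
opening: 68.4
grasp_force: 0.0
t 2.98 pos [ 667.  -112.9  230.4] yang 57.5 open 68.4 F [ 0.3  0.1 -0.2] q [ 0.48  0.66 -0.65  1.08  0.38  1.51  0.91]
turn -0.1 then shift tool mm [ -1.    2.1 226.4] | shift w/o turn [ -1.    2.1 226.4]
```

```bash
python3 -m crank '[[[-0.001,0.002,0.05],0],[[0,0,0.05],0],[[0,0,0.05],0],[[0,0,0.03],0],[[0,0,0.02],0],[[0,0,0.01],0],[[0,0,0.01],0],[[0,0,0.006],0],[[0,0,0],0]]'; python3 go.py 668.6 -111.5 4 57.6
```

```text
time: 4.1
position: [669.3, -111.6, 5.4]
ee_rot: [0.878, 3.016, -0.0]
ft_force: [0.7, -0.9, -0.3]
opening: 68.5
grasp_force: 0.0
t 4.1 pos [ 669.3 -111.6    5.4] yang 57.6 open 68.5 F [ 0.7 -0.9 -0.3] q [ 0.48  0.84 -0.59  1.36  0.48  1.09  0.83]
turn -0.0 then shift tool mm [ 0.6 -0.2  1.4] | shift w/o turn [ 0.6 -0.2  1.4]
```

```bash
python3 -m crank '[[[0,0,0],0],[[0,0,0],0],[[0,0,0],0],[[0,0,0],0],[[0,0,0],0]]' 0; python3 -m crank '[[[0,0,-0.01],0],[[0,0,-0.03],0],[[0,0,-0.04],0],[[0,0,0],0]]'; python3 go.py 493.2 -341 84 -9.6
python3 - <<'E'
from station import read_camera
import cv2
p,d=read_camera('scene'); cv2.imwrite('pics/s1.png',cv2.resize(p[110:260,140:320],None,fx=4,fy=4,interpolation=2))
E
```

```text
time: 4.72
position: [670.0, -111.5, 6.2]
ee_rot: [0.877, 3.015, 0.001]
ft_force: [0.0, 0.5, 4.8]
opening: 30.1
grasp_force: 62.6
time: 5.22
position: [671.7, -111.3, 89.2]
ee_rot: [0.876, 3.01, 0.002]
ft_force: [0.2, -0.2, -2.3]
opening: 30.5
grasp_force: 62.0
t 5.22 pos [ 671.7 -111.3   89.2] yang 57.6 open 30.5 F [ 0.2 -0.2 -2.3] q [ 0.49  0.76 -0.62  1.29  0.44  1.22  0.86]
turn 67.2 then shift tool mm [-256.2 -137.8    4. ] | shift w/o turn [  27.5 -289.6    4. ]
```

View pics/s1.png

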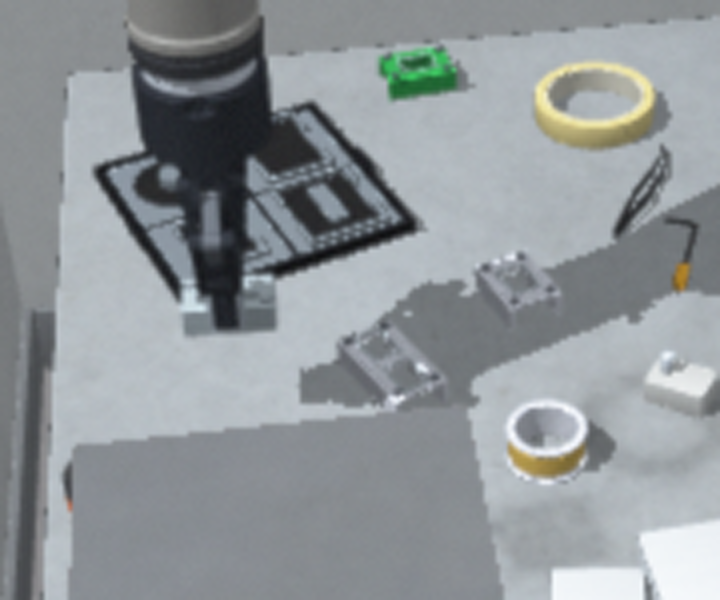

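Held: the heater block is between the fingers at crop (228,305), level. I'll check the fingertip height against the block underside before setting it down.

Run:
```python
from h import *
from station import read_camera,readout
p,d=read_camera('scene'); P=cloud('scene',d); z=P[...,2]; s=readout.get_state()['position']
near=(np.hypot(P[...,0]-s[0],P[...,1]-s[1])<60)&(z>40)&(z<200)
dark=p.max(2)<90
f=near&dark; b=near&~dark
print('tcp',s,'finger z low',np.percentile(z[f],[0,1,2,5]).round(1),'block z',np.percentile(z[b],[0,1,2,5,50,80,95]).round(1))
```

```text
tcp [ 668.58087873 -111.72427866   84.74527906] finger z low [ 94.8  96.1  97.4 101.4] block z [ 79.1  80.1  81.3  83.5 100.  110.3 192.6]
```

```bash
python3 -m crank '[[[0.005,-0.048,0],0],[[0.005,-0.048,0],0],[[0.005,-0.048,0],0],[[0.005,-0.048,0],0],[[0.004,-0.048,0],0],[[0.004,-0.048,0],0],[[0,0,0],0]]'; python3 -m crank '[[[0,0,0],9.6],[[0,0,0],9.6],[[0,0,0],9.6],[[0,0,0],9.6],[[0,0,0],9.6],[[0,0,0],9.6],[[0,0,0],9.6],[[0,0,0],0],[[0,0,0],0]]';python3 go.py 493.2 -341 15.5 -9.6
```

```text
time: 6.2
position: [484.6, -345.8, 82.3]
ee_rot: [-0.891, -3.005, 0.006]
ft_force: [-0.5, 0.3, -2.2]
opening: 30.5
grasp_force: 61.9
time: 7.32
position: [490.8, -338.8, 84.3]
ee_rot: [-2.395, -2.03, 0.001]
ft_force: [-0.8, 0.1, -2.0]
opening: 30.5
grasp_force: 61.9
t 7.33 pos [ 490.8 -338.8   84.3] yang -9.5 open 30.5 F [-0.8  0.1 -2. ] q [ 0.83  0.55 -0.37  1.57  0.22  1.07  0.24]
turn 0.1 then shift tool mm [-1.8  2.9 68.8] | shift w/o turn [-1.8  2.9 68.8]
```

```bash
python3 -m crank '[[[-0.002,0.003,0.02],0],[[0,0,0.02],0],[[0,0,0.012],0],[[0,0,0.004],0],[[0,0,0.004],0],[[0,0,0.003],0],[[0,0,0],0],[[0,0,0],0]]';python3 go.py 493.2 -341 15.5 -9.6;  python3 - <<'E'
from station import read_camera
import cv2
p,d=read_camera('scene'); cv2.imwrite('pics/s2.png',cv2.resize(p[120:200,150:260],None,fx=6,fy=6,interpolation=2))
E
```

```text
time: 8.32
position: [494.0, -342.3, 22.7]
ee_rot: [2.399, 2.027, 0.0]
ft_force: [-0.3, 0.2, -1.0]
opening: 30.4
grasp_force: 61.9
t 8.32 pos [ 494.  -342.3   22.7] yang -9.6 open 30.4 F [-0.3  0.2 -1. ] q [ 0.82  0.63 -0.35  1.61  0.25  0.95  0.21]
turn -0.0 then shift tool mm [ 1.2 -1.1  7.2] | shift w/o turn [ 1.2 -1.1  7.2]
```

View pics/s2.png

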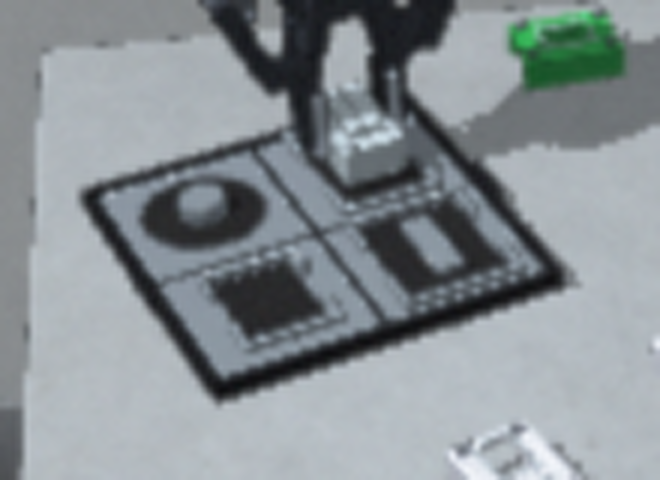

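The heater block hangs just over its pocket, centred at crop (370,150). I'll lower it the rest of the way slowly.

```bash
python3 -m crank '[[[0.001,-0.001,0.002],0],[[0,0,0.002],0],[[0,0,0.0015],0],[[0,0,0],0]]'; python3 -m crank '[[[0,0,0.001],0],[[0,0,0],0]]';python3 -m crank '[[[0,0,0.001],0],[[0,0,0],0]]'
```

```text
time: 8.88
position: [492.8, -340.9, 16.5]
ee_rot: [-2.4, -2.027, 0.0]
ft_force: [0.5, 0.2, -1.5]
opening: 30.6
grasp_force: 61.9
time: 9.12
position: [492.9, -341.0, 15.7]
ee_rot: [-2.4, -2.027, 0.0]
ft_force: [-0.4, -0.8, -0.9]
opening: 30.3
grasp_force: 61.9
time: 9.38
position: [493.1, -341.1, 15.2]
ee_rot: [2.4, 2.027, -0.0]
ft_force: [-0.9, 0.3, 0.9]
opening: 30.3
grasp_force: 62.2
```

```bash
python3 -m crank '[[[0,0,0.0005],0],[[0,0,0],0]]'; python3 -m crank '[[[0,0,0],0],[[0,0,0],0],[[0,0,0],0]]' 0.55; python3 -m crank '[[[0,0,-0.01],0],[[0,0,-0.03],0],[[0,0,-0.05],0],[[0,0,-0.05],0],[[0,0,0],0]]' 0.8; python3 go.py 460.8 -97.3 150 -10.9
```

```text
time: 9.62
position: [493.1, -341.1, 15.2]
ee_rot: [2.4, 2.027, -0.0]
ft_force: [-2.5, -0.1, 5.0]
opening: 30.4
grasp_force: 62.7
time: 10.0
position: [492.9, -341.0, 14.1]
ee_rot: [-2.4, -2.027, 0.0]
ft_force: [0.2, 0.8, -0.3]
opening: 46.9
grasp_force: 0.0
time: 10.62
position: [496.6, -342.7, 160.6]
ee_rot: [2.391, 2.02, 0.006]
ft_force: [1.0, 0.2, 0.1]
opening: 68.4
grasp_force: 0.0
t 10.62 pos [ 496.6 -342.7  160.6] yang -9.6 open 68.4 F [1.  0.2 0.1] q [ 0.84  0.49 -0.39  1.47  0.19  1.21  0.26]
turn 1.3 then shift tool mm [234.2 -81.7   8.6] | shift w/o turn [236.  -76.5   8.6]
```

```bash
python3 -m crank '[[[0.0475,-0.0155,0],1.3],[[0.0475,-0.0155,0],0],[[0.0475,-0.0155,0],0],[[0.0475,-0.0155,0],0],[[0.0475,-0.0155,0],0],[[0,0,0],0],[[0,0,0],0]]';python3 go.py 460.8 -97.3 2.5 -10.9;  python3 - <<'E'
from station import read_camera
from meas import *
p,d=read_camera('top'); np.savez('top1.npz',p=p,d=d); cv2.imwrite('pics/t2.png',cv2.resize(p[110:255,205:395],None,fx=4,fy=4,interpolation=2))
E
```

```text
time: 11.5
position: [460.5, -94.0, 154.0]
ee_rot: [2.423, 1.999, -0.002]
ft_force: [-0.1, -0.4, 0.1]
opening: 68.2
grasp_force: 0.0
t 11.5 pos [460.5 -94.  154. ] yang -10.9 open 68.2 F [-0.1 -0.4  0.1] q [ 0.59  0.25 -0.51  1.83  0.14  1.1  -0.15]
turn -0.0 then shift tool mm [ -3.    1.  151.5] | shift w/o turn [ -3.    1.  151.5]
```

View pics/t2.png

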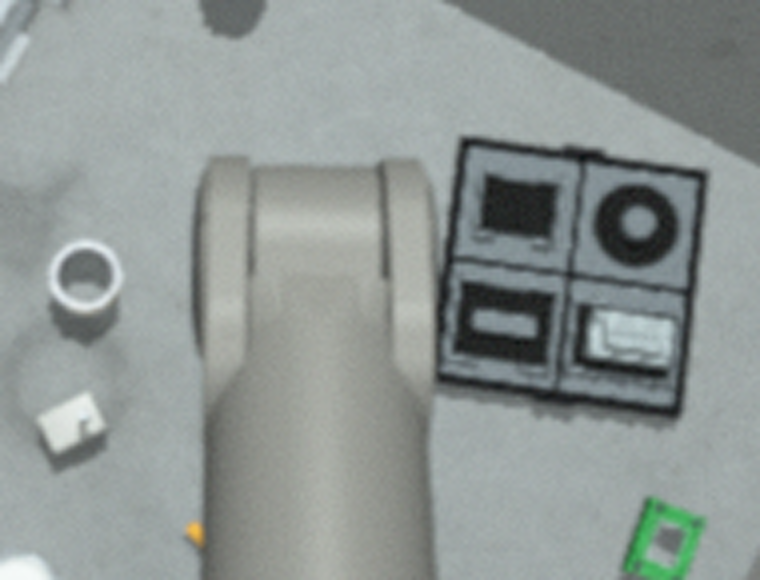

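The heater block sits inside its pocket at crop (630,337). Next, the clamp.

```bash
python3 -m crank '[[[-0.003,0.001,0.05],0],[[0,0,0.05],0],[[0,0,0.02],0],[[0,0,0.015],0],[[0,0,0.008],0],[[0,0,0.006],0],[[0,0,0.002],0],[[0,0,0],0],[[0,0,0],0]]'; python3 go.py 460.8 -97.3 2.5 -10.9; python3 -m crank '[[[0,0,0],0],[[0,0,0],0],[[0,0,0],0],[[0,0,0],0],[[0,0,0],0]]' 0
```

```text
time: 12.68
position: [461.6, -96.4, 3.8]
ee_rot: [2.422, 1.999, 0.001]
ft_force: [-0.7, 0.0, -0.1]
opening: 68.4
grasp_force: 0.0
t 12.68 pos [461.6 -96.4   3.8] yang -10.9 open 68.4 F [-0.7  0.  -0.1] q [ 0.52  0.46 -0.44  1.98  0.28  0.75 -0.28]
turn -0.0 then shift tool mm [-1.  -0.6  1.3] | shift w/o turn [-1.  -0.6  1.3]
time: 13.3
position: [461.8, -96.4, 3.8]
ee_rot: [2.422, 1.999, 0.001]
ft_force: [-0.0, -0.1, 5.7]
opening: 38.4
grasp_force: 60.9
```

```bash
python3 -m crank '[[[0,0,-0.01],0],[[0,0,-0.03],0],[[0,0,-0.04],0],[[0,0,0],0],[[0,0,0],0]]'; python3 go.py 507.5 -257.6 84 -9.6
```

```text
time: 13.92
position: [460.4, -96.5, 82.9]
ee_rot: [-2.422, -1.999, 0.002]
ft_force: [0.1, -0.5, -0.8]
opening: 38.2
grasp_force: 60.5
t 13.93 pos [460.4 -96.5  82.9] yang -10.9 open 38.2 F [ 0.1 -0.5 -0.8] q [ 0.57  0.34 -0.49  1.91  0.2   0.94 -0.2 ]
turn -1.3 then shift tool mm [-151.    73.3   -1.2] | shift w/o turn [-149.3   76.8   -1.2]
```

```bash
python3 -m crank '[[[-0.037,0.019,0],0],[[-0.037,0.019,0],0],[[-0.037,0.019,0],0],[[-0.037,0.019,0],0],[[0,0,0],-1.3],[[0,0,0],0],[[0,0,0],0]]'; python3 go.py 507.5 -256.8 12.8 -9.6
```

```text
time: 14.8
position: [507.3, -254.0, 82.6]
ee_rot: [-2.396, -2.029, 0.0]
ft_force: [-0.8, 0.4, -0.6]
opening: 38.5
grasp_force: 60.4
t 14.8 pos [ 507.3 -254.    82.6] yang -9.5 open 38.5 F [-0.8  0.4 -0.6] q [ 0.74  0.51 -0.42  1.65  0.23  1.03  0.08]
turn 0.1 then shift tool mm [-2.8  0.8 69.8] | shift w/o turn [-2.8  0.8 69.8]
```

```bash
python3 -m crank '[[[-0.003,0.001,0.02],0],[[0,0,0.02],0],[[0,0,0.012],0],[[0,0,0.006],0],[[0,0,0],0],[[0,0,0],0]]';python3 go.py 507.5 -256.8 12.8 -9.6;  python3 - <<'E'
from station import read_camera
import cv2
p,d=read_camera('scene'); cv2.imwrite('pics/s3.png',cv2.resize(p[120:200,150:260],None,fx=6,fy=6,interpolation=2))
E
```

```text
time: 15.55
position: [508.9, -259.4, 26.0]
ee_rot: [2.399, 2.026, 0.001]
ft_force: [-0.3, 0.4, 0.2]
opening: 38.6
grasp_force: 60.5
t 15.55 pos [ 508.9 -259.4   26. ] yang -9.6 open 38.6 F [-0.3  0.4  0.2] q [ 0.73  0.58 -0.4   1.69  0.27  0.92  0.05]
turn -0.0 then shift tool mm [ 2.3 -1.8 13.2] | shift w/o turn [ 2.3 -1.8 13.2]
```

View pics/s3.png

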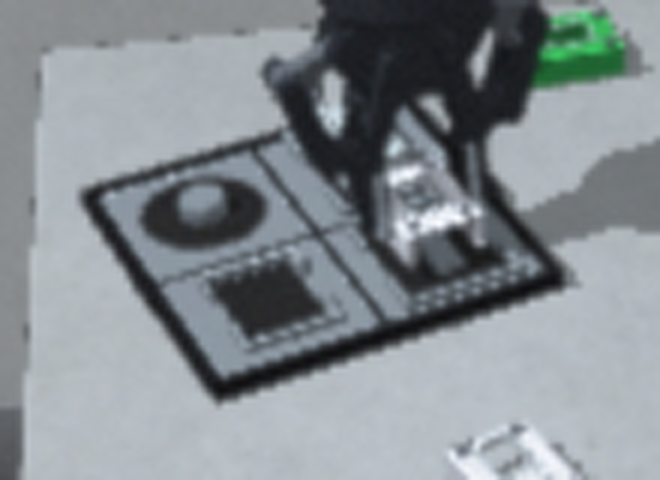

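The clamp is over its rib, visible between the rails at crop (440,255). I'll go on down.

```bash
python3 -m crank '[[[0.002,-0.002,0.004],0],[[0,0,0.004],0],[[0,0,0.002],0],[[0,0,0.001],0],[[0,0,0],0],[[0,0,0],0]]'; python3 -m crank '[[[0,0,0.001],0],[[0,0,0],0]]';python3 -m crank '[[[0,0,0.001],0],[[0,0,0],0]]'
```

```text
time: 16.35
position: [506.7, -257.0, 14.4]
ee_rot: [2.4, 2.027, 0.0]
ft_force: [-0.1, 0.4, -0.9]
opening: 38.4
grasp_force: 60.5
time: 16.6
position: [506.5, -256.9, 13.2]
ee_rot: [-2.4, -2.027, 0.0]
ft_force: [-0.5, 0.2, -1.2]
opening: 38.4
grasp_force: 60.5
time: 16.85
position: [506.7, -257.0, 12.9]
ee_rot: [2.4, 2.027, -0.0]
ft_force: [-0.3, 0.7, 4.9]
opening: 38.2
grasp_force: 61.0
```

```bash
python3 -m crank '[[[0,0,0],0],[[0,0,0],0],[[0,0,0],0]]' 0.62; python3 -m crank '[[[0,0,-0.01],0],[[0,0,-0.03],0],[[0,0,-0.05],0],[[0,0,-0.04],0],[[0,0,0],0],[[0,0,0],0]]' 0.85; python3 go.py 544 35 145 -9.6
```

```text
time: 17.23
position: [506.5, -256.9, 12.1]
ee_rot: [-2.4, -2.027, 0.0]
ft_force: [-1.1, -0.2, 0.1]
opening: 53.1
grasp_force: 0.0
time: 17.98
position: [506.2, -256.8, 142.3]
ee_rot: [-2.4, -2.027, 0.001]
ft_force: [1.1, -0.4, -1.1]
opening: 72.6
grasp_force: 0.0
t 17.98 pos [ 506.2 -256.8  142.3] yang -9.6 open 72.6 F [ 1.1 -0.4 -1.1] q [ 0.76  0.45 -0.44  1.58  0.2   1.16  0.11]
turn -0.0 then shift tool mm [294.1 -11.4  -2.8] | shift w/o turn [294.1 -11.5  -2.8]
```

```bash
python3 -m crank '[[[0.049,-0.002,0],0],[[0.049,-0.002,0],0],[[0.049,-0.002,0],0],[[0.049,-0.002,0],0],[[0.049,-0.002,0],0],[[0.049,-0.0015,0],0],[[0,0,0],0],[[0,0,0],0]]'; python3 go.py 544 35 1 -9.6
```

```text
time: 18.98
position: [543.4, 34.1, 140.9]
ee_rot: [-2.399, -2.027, 0.005]
ft_force: [-0.1, 0.4, -0.1]
opening: 72.7
grasp_force: 0.0
t 18.98 pos [543.4  34.1 140.9] yang -9.6 open 72.7 F [-0.1  0.4 -0.1] q [ 0.3   0.42 -0.54  1.65  0.23  1.14 -0.46]
turn -0.0 then shift tool mm [  1.2   0.8 139.9] | shift w/o turn [  1.2   0.8 139.9]
```

```bash
python3 -m crank '[[[0.001,0.001,0.05],0],[[0,0,0.04],0],[[0,0,0.02],0],[[0,0,0.014],0],[[0,0,0.008],0],[[0,0,0.005],0],[[0,0,0.002],0],[[0,0,0],0],[[0,0,0],0]]'; python3 go.py 544 35 1 -9.6; python3 -m crank '[[[0,0,0],0],[[0,0,0],0],[[0,0,0],0],[[0,0,0],0],[[0,0,0],0]]' 0;  python3 -m crank '[[[0,0,-0.01],0],[[0,0,-0.03],0],[[0,0,-0.05],0],[[0,0,0],0],[[0,0,0],0]]'
python3 - <<'E'
from station import read_camera
import cv2
p,d=read_camera('scene'); cv2.imwrite('pics/s4.png',cv2.resize(p[150:250,220:330],None,fx=5,fy=5,interpolation=2))
E
python3 go.py 576 -354 92 -9.6
```

```text
time: 20.1
position: [546.0, 35.8, 3.8]
ee_rot: [2.399, 2.027, 0.001]
ft_force: [-0.1, -0.5, -0.5]
opening: 72.8
grasp_force: 0.0
t 20.1 pos [546.   35.8   3.8] yang -9.6 open 72.8 F [-0.1 -0.5 -0.5] q [ 0.25  0.59 -0.47  1.78  0.34  0.86 -0.55]
turn -0.0 then shift tool mm [-1.1 -1.8  2.8] | shift w/o turn [-1.1 -1.8  2.8]
time: 20.72
position: [546.1, 35.8, 4.2]
ee_rot: [2.399, 2.027, 0.001]
ft_force: [-0.8, -1.2, 4.9]
opening: 48.4
grasp_force: 61.8
time: 21.35
position: [545.0, 35.4, 93.0]
ee_rot: [-2.4, -2.027, 0.001]
ft_force: [-0.3, -0.2, -0.4]
opening: 48.0
grasp_force: 62.0
t 21.4 pos [544.4  35.2  92.2] yang -9.6 open 48.1 F [-1.   0.2 -1.3] q [ 0.29  0.48 -0.52  1.7   0.27  1.04 -0.49]
turn -0.0 then shift tool mm [-3.785e+02  9.610e+01  3.000e-01] | shift w/o turn [-3.785e+02  9.630e+01  3.000e-01]
```

View pics/s4.png

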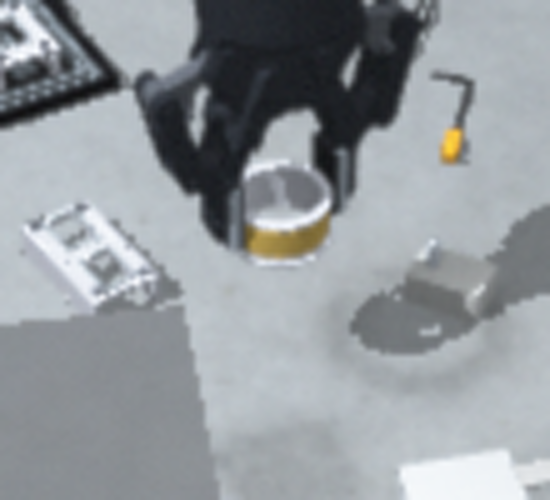

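The spool is held level at crop (288,215).

```bash
python3 -m crank '[[[-0.047,0.012,0],0],[[-0.047,0.012,0],0],[[-0.047,0.012,0],0],[[-0.047,0.012,0],0],[[-0.047,0.012,0],0],[[-0.047,0.012,0],0],[[-0.048,0.012,0],0],[[-0.048,0.012,0],0],[[0,0,0],0],[[0,0,0],0]]'; python3 go.py 576 -353.5 13.2 -9.6
```

```text
time: 22.65
position: [576.0, -352.0, 91.1]
ee_rot: [-2.397, -2.024, 0.001]
ft_force: [1.4, 0.4, -1.2]
opening: 48.1
grasp_force: 62.0
t 22.65 pos [ 576.  -352.    91.1] yang -9.6 open 48.1 F [ 1.4  0.4 -1.2] q [ 0.77  0.71 -0.42  1.3   0.29  1.2   0.17]
turn -0.0 then shift tool mm [-1.6  0.5 77.9] | shift w/o turn [-1.6  0.5 77.9]
```

```bash
python3 -m crank '[[[-0.001,0,0.02],0],[[0,0,0.02],0],[[0,0,0.012],0],[[0,0,0.008],0],[[0,0,0],0],[[0,0,0],0]]';python3 go.py 576 -353.5 13.2 -9.6;  python3 - <<'E'
from station import read_camera
import cv2
p,d=read_camera('scene'); cv2.imwrite('pics/s5.png',cv2.resize(p[120:200,150:260],None,fx=6,fy=6,interpolation=2))
E
```

```text
time: 23.4
position: [577.5, -354.3, 34.0]
ee_rot: [2.399, 2.026, 0.001]
ft_force: [0.2, 0.2, -0.2]
opening: 48.4
grasp_force: 62.0
t 23.4 pos [ 577.5 -354.3   34. ] yang -9.6 open 48.4 F [ 0.2  0.2 -0.2] q [ 0.76  0.76 -0.4   1.35  0.31  1.09  0.15]
turn -0.0 then shift tool mm [ 0.6 -1.6 20.8] | shift w/o turn [ 0.6 -1.6 20.8]
```

View pics/s5.png

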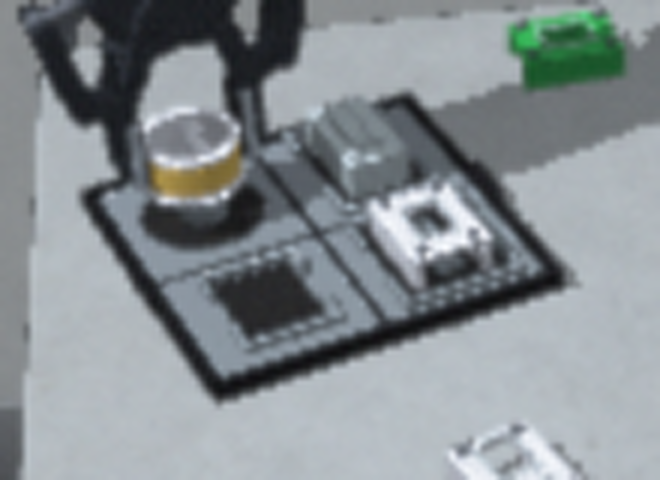

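The heater at crop (360,145) and the clamp at (435,235) are seated. The spool hangs over its stub at (195,170), so I'll lower it.

```bash
python3 -m crank '[[[0.001,-0.001,0.006],0],[[0,0,0.005],0],[[0,0,0.004],0],[[0,0,0.003],0],[[0,0,0.001],0],[[0,0,0],0],[[0,0,0],0]]'; python3 -m crank '[[[0,0,0.001],0],[[0,0,0],0]]';python3 -m crank '[[[0,0,0.001],0],[[0,0,0],0]]'
```

```text
time: 24.32
position: [576.2, -353.0, 14.5]
ee_rot: [2.4, 2.027, 0.0]
ft_force: [-0.5, 0.9, -0.1]
opening: 48.6
grasp_force: 62.0
time: 24.58
position: [576.0, -352.9, 13.3]
ee_rot: [2.4, 2.027, -0.0]
ft_force: [0.0, 0.5, -1.8]
opening: 48.4
grasp_force: 62.1
time: 24.82
position: [576.0, -353.0, 13.2]
ee_rot: [2.4, 2.027, -0.0]
ft_force: [-2.4, 1.0, 4.5]
opening: 48.4
grasp_force: 62.5
```

```bash
python3 -m crank '[[[0,0,0],0],[[0,0,0],0],[[0,0,0],0]]' 0.72; python3 -m crank '[[[0,0,-0.01],0],[[0,0,-0.03],0],[[0,0,-0.05],0],[[0,0,-0.04],0],[[0,0,0],0],[[0,0,0],0]]' 0.8; python3 go.py 441.2 45 142 25.7
```

```text
time: 25.2
position: [575.9, -352.8, 11.9]
ee_rot: [-2.4, -2.027, 0.0]
ft_force: [1.1, 0.5, -0.1]
opening: 61.6
grasp_force: 0.0
time: 25.95
position: [575.7, -352.8, 142.2]
ee_rot: [-2.4, -2.027, 0.001]
ft_force: [0.3, -0.1, -0.8]
opening: 68.2
grasp_force: 0.0
t 25.95 pos [ 575.7 -352.8  142.2] yang -9.6 open 68.2 F [ 0.3 -0.1 -0.8] q [ 0.77  0.66 -0.43  1.24  0.27  1.29  0.18]
turn -35.3 then shift tool mm [4.167e+02 5.130e+01 3.000e-01] | shift w/o turn [ 3.697e+02 -1.991e+02  3.000e-01]
```

```bash
python3 -m crank '[[[0.046,-0.025,0],0],[[0.046,-0.025,0],0],[[0.046,-0.025,0],0],[[0.046,-0.025,0],0],[[0.046,-0.025,0],0],[[0.046,-0.025,0],0],[[0.047,-0.0245,0],0],[[0.0465,-0.0245,0],0]]';python3 -m crank '[[[0,0,0],-8.8],[[0,0,0],-8.8],[[0,0,0],-8.8],[[0,0,0],-8.9],[[0,0,0],0],[[0,0,0],0]]'; python3 go.py 441.2 45 2.5 25.7;  python3 - <<'E'
from station import read_camera
from meas import *
p,d=read_camera('top'); z=cloud('top',d)[...,2]
for n,(u,v) in dict(heat=(362,194),clamp=(331,191),spool=(364,165)).items():
    w=np.s_[v-14:v+14,u-14:u+14]; zz=z[w]; k=zz[(zz>17)&(zz<60)]; print(n,len(k),np.percentile(k,[25,50,75,95]).round(1))
for n,c in dict(clamp=([507,-257,27]),spool=([576,-353,34])).items():
    pass
E
```

```text
time: 26.95
position: [439.6, 45.9, 141.0]
ee_rot: [-2.399, -2.026, 0.004]
ft_force: [0.2, 1.3, 0.4]
opening: 68.3
grasp_force: 0.0
time: 27.7
position: [440.9, 44.5, 141.6]
ee_rot: [-1.675, -2.656, 0.001]
ft_force: [-0.4, 0.3, -0.0]
opening: 67.9
grasp_force: 0.0
t 27.7 pos [440.9  44.5 141.6] yang 25.5 open 67.9 F [-0.4  0.3 -0. ] q [ 0.49  0.24 -0.73  1.9   0.18  1.07  0.13]
turn -0.2 then shift tool mm [  0.2   0.7 139.1] | shift w/o turn [  0.2   0.7 139.1]
heat 265 [28.1 30.6 34.4 37.2]
clamp 246 [25.1 27.2 28.5 31. ]
spool 188 [21.2 30.7 34.1 36.5]
```

Seated heights match: heater tops at about 29 and 35 mm, clamp 27 mm, spool 34 mm. Now the setting block.

```bash
python3 -m crank '[[[0,0.001,0.05],0],[[0,0,0.04],0],[[0,0,0.02],0],[[0,0,0.014],0],[[0,0,0.008],0],[[0,0,0.005],0],[[0,0,0.002],0],[[0,0,0],0],[[0,0,0],0]]'; python3 go.py 441.2 45 2.5 25.7; python3 -m crank '[[[0,0,0],0],[[0,0,0],0],[[0,0,0],0],[[0,0,0],0],[[0,0,0],0],[[0,0,0],0]]' 0;  python3 -m crank '[[[0,0,-0.01],0],[[0,0,-0.03],0],[[0,0,-0.05],0],[[0,0,0],0],[[0,0,0],0]]'; python3 go.py 590.6 -271 92 -9.6
```

```text
time: 28.88
position: [442.9, 45.1, 3.7]
ee_rot: [1.672, 2.659, 0.001]
ft_force: [0.2, -0.3, -0.1]
opening: 68.7
grasp_force: 0.0
t 28.88 pos [442.9  45.1   3.7] yang 25.7 open 68.7 F [ 0.2 -0.3 -0.1] q [ 0.37  0.46 -0.63  2.04  0.39  0.75 -0.05]
turn -0.0 then shift tool mm [ 0.6 -1.6  1.2] | shift w/o turn [ 0.6 -1.6  1.2]
time: 29.62
position: [442.7, 45.2, 3.7]
ee_rot: [1.672, 2.659, 0.0]
ft_force: [-1.2, -1.0, 4.9]
opening: 26.4
grasp_force: 60.1
time: 30.25
position: [441.8, 44.7, 92.8]
ee_rot: [-1.672, -2.659, 0.002]
ft_force: [0.0, -0.2, -2.0]
opening: 26.5
grasp_force: 59.5
t 30.25 pos [441.8  44.7  92.8] yang 25.7 open 26.5 F [ 0.  -0.2 -2. ] q [ 0.46  0.32 -0.72  1.96  0.25  0.96  0.07]
turn 35.3 then shift tool mm [-286.4  199.4    0.9] | shift w/o turn [-349.    -2.6    0.9]
```

```bash
python3 -m crank '[[[-0.05,0,0],0],[[-0.05,0,0],0],[[-0.05,-0.001,0],0],[[-0.05,-0.001,0],0],[[-0.05,0,0],0],[[-0.05,0,0],0],[[-0.05,0,0],0]]';python3 -m crank '[[[0,0,0],8.8],[[0,0,0],8.8],[[0,0,0],8.8],[[0,0,0],8.9],[[0,0,0],0],[[0,0,0],0]]';  python3 go.py 590.6 -271 13 -9.6
```

```text
time: 31.12
position: [591.3, -272.2, 90.3]
ee_rot: [-1.669, -2.656, 0.002]
ft_force: [0.3, 0.6, -1.5]
opening: 26.6
grasp_force: 59.4
time: 31.88
position: [591.5, -270.8, 91.8]
ee_rot: [-2.396, -2.029, 0.002]
ft_force: [-0.4, -1.1, -1.4]
opening: 26.4
grasp_force: 59.5
t 31.88 pos [ 591.5 -270.8   91.8] yang -9.5 open 26.4 F [-0.4 -1.1 -1.4] q [ 0.66  0.66 -0.42  1.38  0.27  1.16  0.04]
turn 0.1 then shift tool mm [-0.4 -0.7 78.8] | shift w/o turn [-0.3 -0.7 78.8]
```

```bash
python3 -m crank '[[[0,-0.001,0.02],0],[[0,0,0.02],0],[[0,0,0.012],0],[[0,0,0.008],0],[[0,0,0.006],0],[[0,0,0],0],[[0,0,0],0]]';python3 go.py 590.6 -271 12.7 -9.6;  python3 - <<'E'
from station import read_camera
import cv2
p,d=read_camera('scene'); cv2.imwrite('pics/s6.png',cv2.resize(p[120:200,150:260],None,fx=6,fy=6,interpolation=2))
E
```

```text
time: 32.75
position: [591.9, -271.2, 27.9]
ee_rot: [2.399, 2.027, 0.001]
ft_force: [-0.0, -0.5, -0.8]
opening: 26.5
grasp_force: 59.5
t 32.75 pos [ 591.9 -271.2   27.9] yang -9.6 open 26.5 F [-0.  -0.5 -0.8] q [ 0.65  0.72 -0.4   1.45  0.3   1.04  0.02]
turn -0.0 then shift tool mm [-0.  -1.3 15.2] | shift w/o turn [-0.  -1.3 15.2]
```

View pics/s6.png

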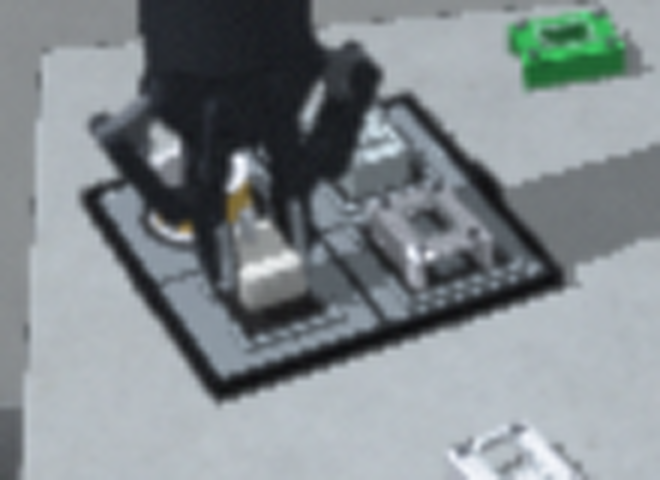

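The setting block is centred over its pocket at crop (270,290).

```bash
python3 -m crank '[[[0,-0.001,0.005],0],[[0,0,0.004],0],[[0,0,0.003],0],[[0,0,0.001],0],[[0,0,0],0],[[0,0,0],0]]'; python3 -m crank '[[[0,0,0.001],0],[[0,0,0],0]]';python3 -m crank '[[[0,0,0.001],0],[[0,0,0],0]]'
```

```text
time: 33.55
position: [590.5, -270.9, 14.4]
ee_rot: [2.4, 2.027, 0.0]
ft_force: [-1.0, -0.1, -1.1]
opening: 26.3
grasp_force: 59.5
time: 33.8
position: [590.3, -270.9, 13.3]
ee_rot: [-2.4, -2.027, 0.0]
ft_force: [-0.0, -0.1, -0.8]
opening: 26.6
grasp_force: 59.5
time: 34.05
position: [590.5, -270.9, 12.8]
ee_rot: [2.4, 2.027, -0.0]
ft_force: [-1.0, 0.2, 1.6]
opening: 26.7
grasp_force: 59.9
```

```bash
python3 -m crank '[[[0,0,0.0005],0],[[0,0,0],0]]'; python3 -m crank '[[[0,0,0],0],[[0,0,0],0],[[0,0,0],0]]' 0.5; python3 -m crank '[[[0,0,-0.01],0],[[0,0,-0.03],0],[[0,0,-0.05],0],[[0,0,-0.05],0],[[0,0,-0.05],0]]'; python3 -m crank '[[[0.05,0,0],0],[[0.05,0,0],0],[[0.05,0,0],0],[[0.05,0,0],0],[[0.05,0,0],0],[[0,0,0],0],[[0,0,0],0]]'
python3 - <<'E'
from station import read_camera
from meas import *
p,d=read_camera('top'); cv2.imwrite('pics/t3.png',cv2.resize(p[110:255,205:395],None,fx=4,fy=4,interpolation=2)); z=cloud('top',d)[...,2]
p2,_=read_camera('scene'); cv2.imwrite('pics/s7.png',cv2.resize(p2[120:200,150:260],None,fx=6,fy=6,interpolation=2))
for n,(u,v) in dict(heat=(362,194),clamp=(331,191),spool=(364,165),setup=(334,161)).items():
    zz=z[v-14:v+14,u-14:u+14]; k=zz[(zz>17)&(zz<60)]; print(n,len(k),np.percentile(k,[25,50,75,95]).round(1))
E
```

```text
time: 34.3
position: [590.5, -270.9, 12.8]
ee_rot: [2.4, 2.027, -0.0]
ft_force: [-1.0, 1.3, 4.8]
opening: 26.8
grasp_force: 60.3
time: 34.67
position: [590.3, -270.8, 11.5]
ee_rot: [-2.4, -2.027, 0.0]
ft_force: [-0.5, -0.8, -0.6]
opening: 42.8
grasp_force: 0.0
time: 35.3
position: [590.4, -270.7, 204.4]
ee_rot: [2.399, 2.027, 0.001]
ft_force: [0.0, -0.3, 0.1]
opening: 42.6
grasp_force: 0.0
time: 36.17
position: [632.3, -25.0, 202.3]
ee_rot: [2.399, 2.026, -0.001]
ft_force: [0.7, -0.6, 0.5]
opening: 42.6
grasp_force: 0.0
heat 258 [28.3 30.5 34.8 37.6]
clamp 243 [25.1 26.8 28.5 30.7]
spool 187 [21.3 30.5 34.4 36.6]
setup 160 [25.4 27.4 28.7 35.5]
```

View pics/t3.png

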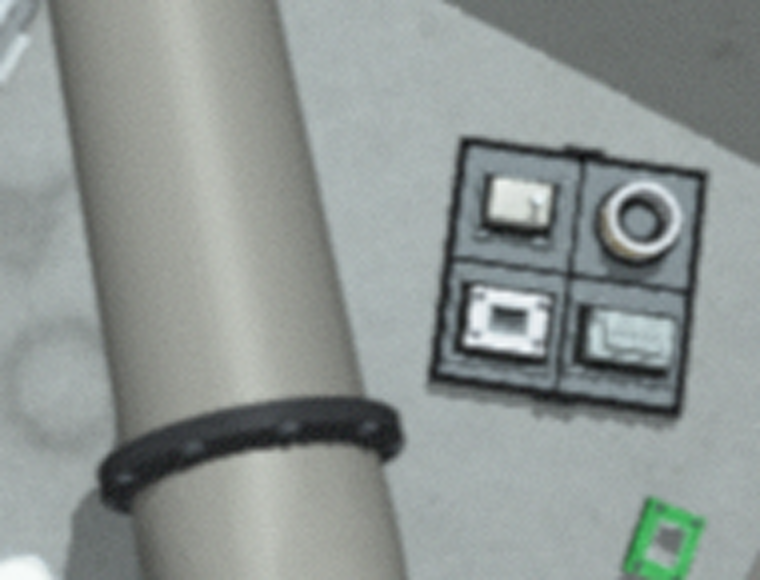

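View pics/s7.png

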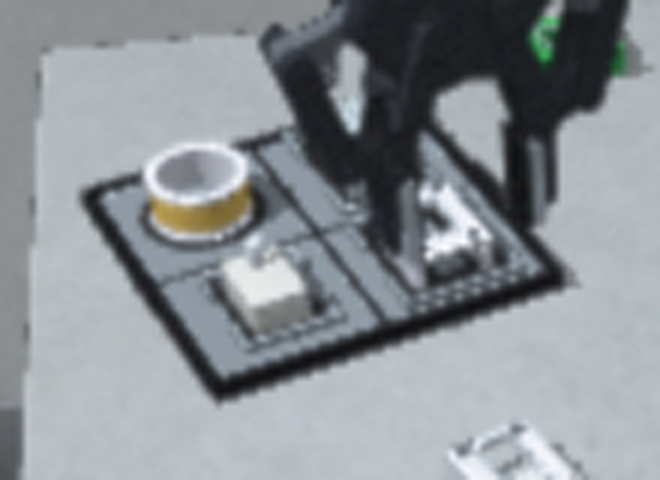

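All four parts are down in their nests: setup at top crop (518,203), spool at (640,222), clamp at (507,320), heater at (630,337). Their heights match, and the arm is clear.

```bash
python3 -c "
from station import close_job
print(close_job())"
```

```text
the job is handed in; nothing more can be done
None
```

The job is handed in: the heater block, single-window clamp, short spool and setting block are each upright and fully down in their own nests at about 36 s, and I did not touch the two-window clamp, tall spool or green look-alike.

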